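Make up a cooking caddy and a table dish from the jar stock

ROBOT

A 7-joint arm with a two-finger parallel gripper is mounted at the origin on a cart in front of the work surface, level with it; the furniture and walls round the work are solid. World frame = base frame: x ahead of the robot, y to its left, z up, the work surface at z = 0. Lengths are in m, angles in rad, forces in N, time in s.
With the tool pointing down it reaches from about 0.4 to 0.9 m from the base axis. Payload 5.6 kg.
Tool frame: the origin (TCP) lies between the finger pads; the fingertips stand 11 mm ahead of it and the grasp point (between the pads) lies 8 mm behind it; z points along the fingers, y is the line along which they close (so a half turn about z gives the same grasp; the last joint's range is limited). The gripper opens to 92 mm and grips with 3 to 60 N. Pads are 20 mm wide; open, the fingers measure 128 mm over their backs; the gripper's body (75 mm by 189 mm) begins 69 mm behind the grasp point.
Start: joints at [-1.347, 0.468, -0.012, 1.603, 0.006, 1.071, -0.056], TCP at [0.171, 0.627, 0.226] pointing down, gripper open.
Joint ranges: [-2.53, 2.53], [-0.31, 2.02], [-1.57, 1.55], [0.28, 2.44], [-1.29, 4.43], [0.15, 1.84], [-2.92, 2.92]. Speed limits (rad/s): [2.57, 2.57, 3.14, 3.14, 3.14, 3.14, 3.14].

INTERFACE

Orientations are given as a unit quaternion [x, y, z, w].
In Python, from workcell import * gives the robot as it stands.
- The arm moves only by the tool play_rows, never from a script. Its argument "series" is a list that holds one entry, the list of rows, each a list of 6 numbers: the shift along the tool's x, y, z in cm, then the turn, a rotation vector about the tool's x, y, z in degrees. A call has 1 to 20 rows; each row shifts and turns the commanded pose from where the row before left it, along the tool's axes as they then stand; what a row does not reach is not made up. A row lasts 1/10 s, in which the tool goes at most 50 mm and 8.59 degrees, less where a joint would pass 70% of its speed; a pose out of reach is approached as far as the arm can. A call with a gripper value outside its range is refused whole. "grip" is the closure in counts, from 0 (fully open) to 255 (shut), set as the call begins (left out, the last holds). The fingers move at their own pace and stop on an object; the grip force is fixed at half the most. Time passes only in rows, so rows that do not move let the fingers close. It gives the time, the measured TCP pose, the force, the opening and the grip force at its end, in the units of the state.
- get_obs(): the state, without advancing time (a new reading comes with each control period).
- grab_frame(name): name is "side" or "top"; returns (picture, depth): 384x512x3 uint8, blue, green, red; 384x512 float32, m along the optical axis (not along the pixel's ray), 0 where there is no reading.
- camera_model(name): a dict with "camera_matrix" (3x3 intrinsics, pixels), "T" (4x4, takes a point from camera to world coordinates). Camera axes: x right, y up, looking along -z (the intrinsics and any distortion apply to the point x, -y, -z); pixel columns grow to the right and rows downward; lengths in m; the calibration is good to about 2 mm. A picture is of the moment at which its call begins. camera_model takes no time and is no camera call.
- close_job(): hands the job in; it is judged then, once.
The state is a dict: "t": time; "q": joint angles; "joint_vel": joint speeds; "effort": joint torques, N m; "tcp_pos": TCP position; "ee_rot": TCP orientation; "force": force on the tool from outside, world axes, zero at the start; "ft_torque": the same for the moment, N m; "width": finger opening in m; "grasp_force": force on a finger pad.
Only numpy, scipy, OpenCV 4.12 (cv2) and the standard library are available. Lean on these libraries where they do the work, as an engineer would, in place of code of your own. Each camera call takes 0.05 s, during which the arm holds its last target. There are 200 camera calls.

TASK

Make up two kits from the jars on the worktop. In the three-bay wooden caddy stand the salt shaker in the bay next to the loop handle, the dropper bottle in the middle bay and one of the two spice jars in the bay farthest from the handle; in the round dish stand the other spice jar on one side of the divider and the squat jar on the other side, either way round. Set everything down gently, upright on the floor of its bay, and leave the tea light where it is.

Things in the scene. Friction and masses are not known exactly. Their poses are not given: they have to be found in the camera images.
- salt_shaker: salt shaker, upright, grey body with a lighter domed top with small holes, 44 mm diameter up to a height of 70 mm, 90 mm tall, 0.1 kg; may be gripped round the body at 45 to 60 mm height. Origin: centre of the underside, z up.
- dropper: small dropper bottle, upright: round amber body 32 mm in diameter up to 68 mm height, black collar and thin black rubber bulb above, 102 mm tall in all, 0.07 kg; grip it round the body. Origin: centre of the underside, z up.
- spice_jar_1: one of two alike spice jars (spice_jar_1 and spice_jar_2, interchangeable): upright straight cylinder of 41 mm diameter, 105 mm tall, dark screw cap over the top 21 mm, printed label on the lower part; 0.11 kg. Origin: centre of the underside, z up.
- spice_jar_2: one of two alike spice jars (spice_jar_1 and spice_jar_2, interchangeable): upright straight cylinder of 41 mm diameter, 105 mm tall, dark screw cap over the top 21 mm, printed label on the lower part; 0.11 kg. Origin: centre of the underside, z up.
- squat_jar: squat glass jar with a paper label and a grey steel lid, the shortest and widest of the five (52 mm diameter, 72 mm tall, 0.14 kg); grip it at 35 to 50 mm height. Origin: centre of the underside, z up.
- caddy: long straight pale wooden caddy with three equal square bays in a row, fixed to the worktop; 202 x 70 mm outside. Each bay is 62 x 62 mm inside; floor 5 mm thick, walls 4 mm thick, 20 mm high above the worktop. Origin: centre of its underside; x runs along the row; bay centres at x = -66, 0 and +66 mm (y = 0). The only handle, a small dark loop 20 mm long, is on the outside of the -x end, so the bay by the handle is the one at x = -66 mm.
- dish: round dark wooden dish, 160 mm across outside, about 146 mm inside, fixed to the worktop, with one straight low divider across its middle (4 mm thick, top 18 mm above the worktop) that makes two equal half-round sides; floor 5 mm thick, rim 20 mm high. Origin: centre of its underside; the divider runs along its x axis, so the middles of the two sides lie at y = +37 and y = -37 mm (x = 0).
- tea_light: tea light, a low candle in a metal cup, 38 mm diameter and 15 mm tall, standing loose among the jars; it belongs to no kit and stays where it is. Origin: centre of the underside.
There are look-alikes about, which are no part of the job. Leave any green look-alike of the salt_shaker alone.

How it is judged:
By the outcome, as a careful person would: the job done as asked, in the order asked, and still so for the second after the job is handed in, with the robot touching nothing.
It also fails if it takes over 112 s, if anything falls off the work surface, if the arm or the gripper's body presses on something with over 40 N, if the wrist force passes 120 N, or if a joint passes its speed limit or range.

## Working session

There is one attempt and no reset: what is moved stays moved. The work goes in short steps, Python scripts to look and compute and a tool call to move; the robot and the scene stay as the last step left them, time stands still between calls to the robot, and variables do not carry over. Pictures are saved under pics/ and viewed, at most 14 in all, crops included, and the job is handed in when it is done.

Besides the shell and the picture viewer there is one more tool, called as a command line: name --argument value ..., lists and objects as JSON in quotes. play_rows: Moves the arm, as the interface text tells. Its arguments: {"type":"object","properties":{"series":{"type":"array"},"grip":{"type":"number"}},"required":["series"]}

```bash
mkdir -p pics
python3 - <<'E'
from workcell import *
import cv2,numpy as np
for n in("top","side"):
    p,d=grab_frame(n); cv2.imwrite(f"pics/{n}0.png",p); np.save(f"{n}0.npy",d)
    m=camera_model(n); print(n,np.round(m["camera_matrix"],1).tolist(),np.round(m["T"],3).tolist(),{k:v for k,v in m.items() if k not in("camera_matrix","T")})
o=get_obs(); print({k:np.round(v,3).tolist() for k,v in o.items()})
E
```

```text
top [[361.9, 0.0, 258.9], [0.0, 361.9, 192.6], [0.0, 0.0, 1.0]] [[-0.0, 0.992, -0.123, 0.508], [-0.999, -0.005, -0.033, -0.009], [-0.034, 0.123, 0.992, 0.88], [0.0, 0.0, 0.0, 1.0]] {}
side [[460.3, 0.0, 250.4], [0.0, 460.3, 192.2], [0.0, 0.0, 1.0]] [[-0.465, 0.391, -0.794, -0.173], [-0.885, -0.219, 0.41, 0.391], [-0.013, 0.894, 0.448, 0.455], [0.0, 0.0, 0.0, 1.0]] {}
{'t': 0.1, 'q': [-1.347, 0.468, -0.012, 1.604, 0.006, 1.071, -0.056], 'joint_vel': [0.0, -0.002, -0.0, -0.003, -0.001, -0.0, 0.001], 'effort': [0.001, -52.164, -0.013, -24.436, -0.057, 0.014, 0.0], 'tcp_pos': [0.171, 0.627, 0.225], 'ee_rot': [0.133, 0.991, -0.001, -0.0], 'force': [0.372, 0.264, -0.395], 'ft_torque': [-0.012, 0.008, -0.027], 'grasp_force': 0.0, 'width': 0.092}
```

View pics/top0.png

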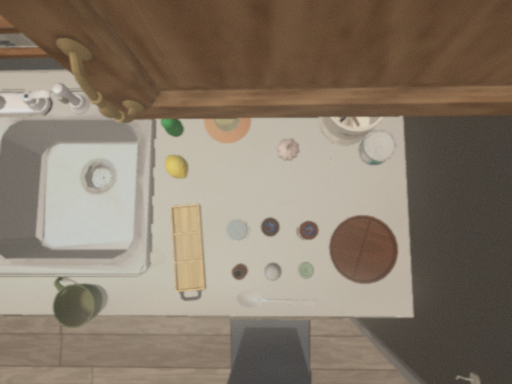

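View pics/side0.png

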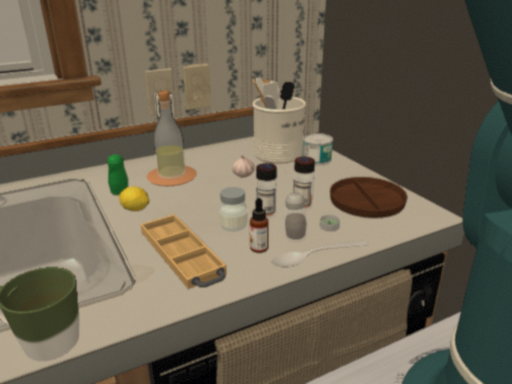

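Run:
```python
import cv2,numpy as np
a=cv2.imread("pics/top0.png")[190:320,150:410]; b=cv2.imread("pics/side0.png")[140:300,130:420]
cv2.imwrite("pics/c1.png",cv2.resize(a,None,fx=3,fy=3,interpolation=2)); cv2.imwrite("pics/c2.png",cv2.resize(b,None,fx=2.7,fy=2.7,interpolation=2))
```

```text
(no output)
```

View pics/c1.png

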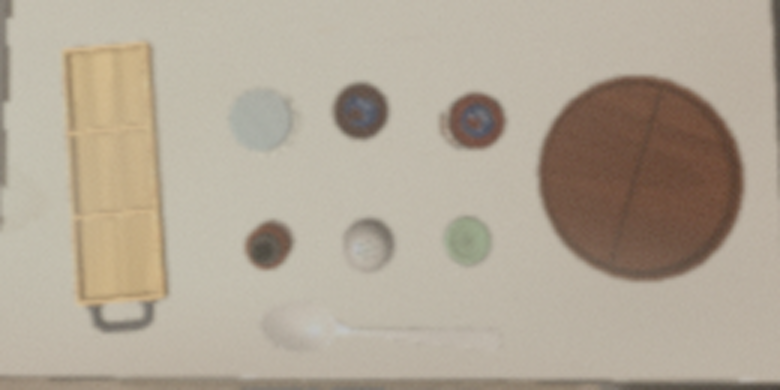

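View pics/c2.png

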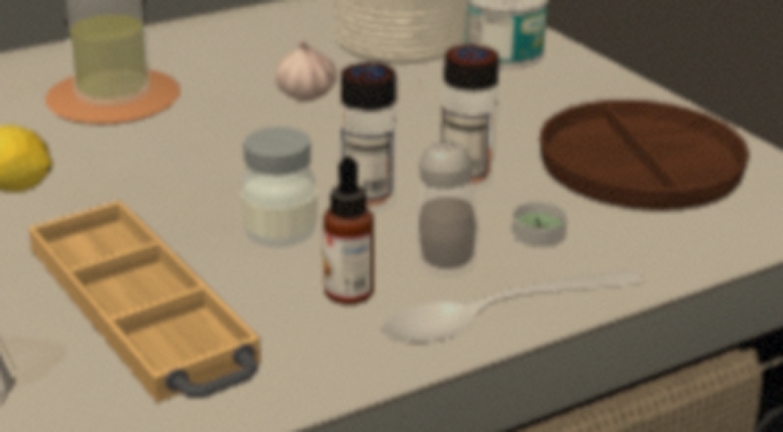

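```bash
cat > h.py <<'E'
import cv2,numpy as np
from workcell import *
def rays(n,uv,z):
    m=camera_model(n);K=m["camera_matrix"];T=np.array(m["T"])
    uv=np.atleast_2d(uv).astype(float)
    d=np.c_[(uv[:,0]-K[0][2])/K[0][0],-(uv[:,1]-K[1][2])/K[1][1],-np.ones(len(uv))]@T[:3,:3].T
    return T[:3,3]+d*((z-T[2,3])/d[:,2])[:,None]
def cloud(n,dep):
    m=camera_model(n);K=m["camera_matrix"];T=np.array(m["T"])
    v,u=np.indices(dep.shape)
    P=np.stack([(u-K[0][2])/K[0][0]*dep,-(v-K[1][2])/K[1][1]*dep,-dep],-1)@T[:3,:3].T+T[:3,3]
    P[dep==0]=np.nan
    return P
def clusters(P,zmin=.03):
    m=((P[...,2]>zmin)&(P[...,2]<.14)&(P[...,0]>.3)&(P[...,0]<.62)&(abs(P[...,1])<.35)).astype(np.uint8)
    n,l,s,c=cv2.connectedComponentsWithStats(m)
    for i in range(1,n):
        if s[i,4]<25: continue
        Q=P[l==i];t=np.percentile(Q[:,2],90);R=Q[Q[:,2]>t-.012]
        e=lambda A:(np.percentile(A[:,:2],2,0)+np.percentile(A[:,:2],98,0))/2
        w=np.percentile(R[:,:2],98,0)-np.percentile(R[:,:2],2,0)
        print("px",c[i].round(0),"n",s[i,4],"top",t.round(3),"mid",e(R).round(4),"wid",w.round(3),"mean",R[:,:2].mean(0).round(4))
E
python3 - <<'E'
from h import *
for n in("top","side"):
    P=cloud(n,np.load(n+"0.npy")); t=P[(P[...,0]>.4)&(P[...,0]<.6)&(abs(P[...,1])<.2)]
    print(n,"table z",np.nanmedian(t[:,2])); clusters(P)
p=cv2.imread("pics/top0.png");hsv=cv2.cvtColor(p,cv2.COLOR_BGR2HSV)
# caddy
m=cv2.inRange(hsv,(12,60,90),(30,255,255));m[:195]=0;m[300:]=0;m[:,:165]=0;m[:,215:]=0
c=max(cv2.findContours(m,0,2)[0],key=cv2.contourArea)
W=rays("top",c[:,0],.02)[:,:2].astype(np.float32);print("caddy",cv2.minAreaRect(W))
# dish
m=cv2.inRange(hsv,(0,60,20),(20,255,130));m[:205]=0;m[290:]=0;m[:,:322]=0;m[:,402:]=0
c=max(cv2.findContours(m,0,2)[0],key=cv2.contourArea)
W=rays("top",c[:,0],.02)[:,:2].astype(np.float32);print("dish",cv2.minEnclosingCircle(W),cv2.fitEllipse(W))
# divider ends from crop view
E=rays("top",np.array([[660,88],[614,258]])/3+[150,190],.018);print("div",E.round(4))
for nm,uv,r,z in(("squat",(236,230),0,.072),("tea",(306,270),0,.015)):print(nm,rays("top",uv,z).round(4))
# lids, dark ones
for nm,cx,cy,z in(("sp1",270,227,.105),("sp2",308,230,.105),("drop",239,271,.068),("salt",272,271,.08),("squat",236,230,.072),("tea",306,270,.015)):
    w=p[cy-16:cy+17,cx-16:cx+17].astype(int);bg=np.median(w.reshape(-1,3),0) if 0 else np.median(np.r_[w[0],w[-1]],0)
    m=(abs(w-bg).sum(2)>45).astype(np.uint8)
    c=max(cv2.findContours(m,0,2)[0],key=cv2.contourArea);(x,y),r=cv2.minEnclosingCircle(c)
    print(nm,"px",round(x+cx-16,1),round(y+cy-16,1),round(r,1),rays("top",(x+cx-16,y+cy-16),z).round(4))
E
```

```text
top table z 0.0015213342190673051
px [269. 227.] n 286 top 0.107 mid [ 0.5312 -0.0051] wid [0.036 0.036] mean [ 0.5313 -0.0047]
px [237. 230.] n 413 top 0.074 mid [0.5256 0.0706] wid [0.042 0.042] mean [0.5256 0.0702]
px [307. 230.] n 326 top 0.107 mid [ 0.5247 -0.0868] wid [0.036 0.037] mean [ 0.5239 -0.0866]
px [272. 271.] n 287 top 0.09 mid [ 0.4327 -0.01  ] wid [0.032 0.03 ] mean [ 0.4335 -0.0091]
px [238. 271.] n 196 top 0.098 mid [0.432  0.0655] wid [0.01  0.011] mean [0.4321 0.0653]
side table z 0.005444123252966199
px [300. 193.] n 1484 top 0.101 mid [ 0.5184 -0.0859] wid [0.036 0.036] mean [ 0.5132 -0.0831]
px [263. 199.] n 1404 top 0.104 mid [0.4835 0.024 ] wid [0.121 0.092] mean [0.5081 0.0072]
px [233. 203.] n 737 top 0.072 mid [0.5209 0.0707] wid [0.042 0.041] mean [0.5165 0.0724]
caddy ((0.485411673784256, 0.18935155868530273), (0.2025512456893921, 0.0712520182132721), 5.047478675842285)
dish ((0.4824160039424896, -0.2225782722234726), 0.077884241938591) ((0.4822479486465454, -0.22247566282749176), (0.1524939090013504, 0.15334419906139374), 166.91578674316406)
div [[ 0.5503 -0.2414  0.018 ]
 [ 0.4194 -0.2013  0.018 ]]
squat [[0.5245 0.0696 0.072 ]]
tea [[ 0.4325 -0.0896  0.015 ]]
sp1 px 270.0 226.7 10.1 [[ 0.5308 -0.0062  0.105 ]]
sp2 px 307.4 230.5 11.6 [[ 0.5226 -0.0854  0.105 ]]
drop px 239.6 271.2 9.0 [[0.4341 0.0614 0.068 ]]
salt px 272.7 271.0 9.3 [[ 0.4359 -0.0116  0.08  ]]
squat px 238.2 228.6 10.8 [[0.5277 0.0647 0.072 ]]
tea px 305.2 269.9 8.5 [[ 0.4327 -0.0877  0.015 ]]
```

play_rows --series '[[[-2,-1,0,0,0,0],[-3.4,-1.9,0,0,0,0],[-3.4,-1.9,0,0,0,0],[-3.4,-1.9,0,0,0,0],[-3.4,-1.9,0,0,0,0],[-3.4,-1.9,0,0,0,0],[-3.4,-1.9,0,0,0,0],[-3.4,-1.9,0,0,0,0],[-3.4,-1.9,0,0,0,0],[-3.4,-1.9,0,0,0,0],[-2,-2.7,0,0,0,0],[-1,-3.8,0,0,0,0],[-0.7,-3.8,0,0,0,0],[-0.7,-3.8,0,0,0,0],[-0.7,-3.8,0,0,0,0],[-0.7,-3.8,0,0,0,0],[-0.7,-3.8,0,0,0,0],[-0.7,-3.8,0,0,0,0],[-0.7,-3.8,0,0,0,0],[-0.3,-2,0,0,0,0]]]' --grip 100

```text
t: 2.1
tcp_pos: [0.4239, 0.0032, 0.2255]
ee_rot: [0.135, 0.991, -0.0, -0.0]
force: [0.6, 0.5, 0.8]
width: 0.0559
grasp_force: 0.0
```

```bash
cat > go.py <<'E'
import sys
from workcell import *
import numpy as np
from scipy.spatial.transform import Rotation as R
# go.py x y z theta : turn about tool z, then shift in the turned tool axes; also shift in present axes
o=get_obs();Rm=R.from_quat(o["ee_rot"]);p=np.array(o["tcp_pos"])
x,y,z,th=map(float,sys.argv[1:5]);t=np.radians(th)
T=R.from_matrix(np.array([[-np.sin(t),np.cos(t),0],[np.cos(t),np.sin(t),0],[0,0,-1.]]).T)
d=np.array([x,y,z])-p
T=R.from_matrix(np.array([[-np.sin(t),np.cos(t),0],[np.cos(t),np.sin(t),0],[0,0,-1.]]).T)
print("t",o["t"],"tcp",p.round(4),"w",round(float(o["width"]),4),"gf",o["grasp_force"],"q",np.round(o["q"],2))
print("turn deg",(Rm.inv()*T).as_rotvec(True).round(2),"shift now cm",(100*Rm.inv().apply(d)).round(2),"shift after turn",(100*T.inv().apply(d)).round(2))
E
python3 go.py .433 -.010 .225 95
```

```text
t 2.1 tcp [0.4239 0.0032 0.2255] w 0.0559 gf 0.0 q [-0.4   0.07  0.33  2.14 -0.03  0.93  1.25]
turn deg [-2.000e-02 -1.000e-02 -2.049e+01] shift now cm [-1.23 -1.03  0.05] shift after turn [-0.79 -1.4   0.05]
```

play_rows --series '[[[0,0,0,0,0,-5],[0,0,0,0,0,-7],[0,0,0,0,0,-6],[0,0,0,0,0,-2.5],[-0.8,-1.4,0,0,0,0],[0,0,0,0,0,0],[0,0,0,0,0,0]]]'

```text
t: 2.8
tcp_pos: [0.4335, -0.0069, 0.2254]
ee_rot: [-0.045, 0.999, 0.0, -0.0]
force: [-0.2, 0.7, -0.3]
width: 0.0556
grasp_force: 0.0
```

```bash
python3 go.py .433 -.010 .044 95
```

```text
t 2.8 tcp [ 0.4335 -0.0069  0.2254] w 0.0556 gf 0.0 q [-0.37  0.09  0.33  2.12 -0.04  0.94  1.64]
turn deg [ 0.01 -0.04  0.16] shift now cm [ 0.07 -0.31 18.14] shift after turn [ 0.08 -0.3  18.14]
```

play_rows --series '[[[0,-0.3,1,0,0,0],[0,0,2,0,0,0],[0,0,3,0,0,0],[0,0,3,0,0,0],[0,0,3,0,0,0],[0,0,2.5,0,0,0],[0,0,2,0,0,0],[0,0,1,0,0,0],[0,0,0.6,0,0,0],[0,0,0,0,0,0],[0,0,0,0,0,0]]]'

```text
t: 3.9
tcp_pos: [0.4347, -0.01, 0.0451]
ee_rot: [-0.045, 0.999, 0.0, 0.001]
force: [-0.7, -0.4, -0.3]
width: 0.0561
grasp_force: 0.0
```

```bash
python3 - <<'E'
from h import *
p,d=grab_frame("side"); cv2.imwrite("pics/s1.png",cv2.resize(p[110:300,180:400],None,fx=3,fy=3,interpolation=2))
E
python3 go.py .433 -.010 .044 95
```

```text
t 3.95 tcp [ 0.4348 -0.0099  0.0453] w 0.0555 gf 0.0 q [-0.27  0.42  0.26  2.25 -0.22  0.49  1.82]
turn deg [0.01 0.09 0.21] shift now cm [0.18 0.01 0.13] shift after turn [0.18 0.01 0.13]
```

View pics/s1.png

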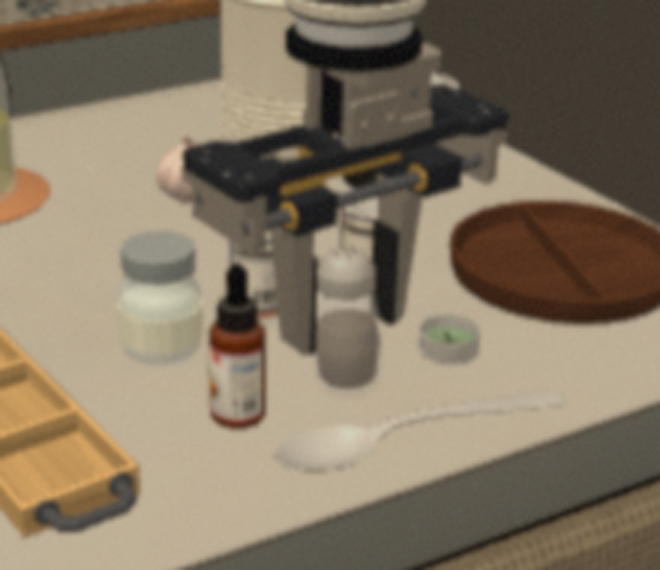

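The picture shows the salt shaker (crop 347,320) between the fingers (300 and 390), with nothing else touched. Closing.

play_rows --series '[[[0,0,0,0,0,0],[0,0,0,0,0,0],[0,0,0,0,0,0],[0,0,0,0,0,0],[0,0,0,0,0,0],[0,0,0,0,0,0],[0,0,-0.5,0,0,0],[0,0,-1.5,0,0,0],[0,0,-3,0,0,0],[0,0,-3,0,0,0],[0,0,-3,0,0,0],[0,0,-2,0,0,0],[0,0,-1,0,0,0],[0,0,0,0,0,0]]]' --grip 200

```text
t: 5.35
tcp_pos: [0.4346, -0.0097, 0.1854]
ee_rot: [-0.046, 0.999, 0.0, 0.001]
force: [-0.2, 0.3, -1.5]
width: 0.0394
grasp_force: 29.5
```

```bash
python3 go.py .42 .1837 .185 95
```

```text
t 5.35 tcp [ 0.4346 -0.0097  0.1854] w 0.0394 gf 29.51889848716945 q [-0.37  0.15  0.35  2.16 -0.07  0.83  1.68]
turn deg [0.03 0.12 0.23] shift now cm [-0.31 19.39  0.05] shift after turn [-0.23 19.39  0.04]
```

Run:
```python
from h import *
p,d=grab_frame("side"); cv2.imwrite("pics/s2.png",cv2.resize(p[90:260,220:380],None,fx=3.5,fy=3.5,interpolation=2))
P=cloud("side",d)
for nm,b in(("glass",(185,215,280,310)),):
    pass
m=(P[...,0]>.36)&(P[...,0]<.48)&(abs(P[...,1]+.01)<.03)
for z in np.arange(.06,.19,.01):
    Q=P[m&(abs(P[...,2]-z)<.005)]
    if len(Q)>5: print(round(z,3),len(Q),np.percentile(Q[:,:2],[3,97],0).round(3).tolist())
```

```text
0.14 38 [[0.408, -0.024], [0.43, 0.008]]
0.15 126 [[0.408, -0.021], [0.432, 0.009]]
0.16 129 [[0.407, -0.022], [0.432, 0.01]]
0.17 147 [[0.408, -0.025], [0.433, 0.014]]
0.18 174 [[0.409, -0.037], [0.426, 0.018]]
```

View pics/s2.png

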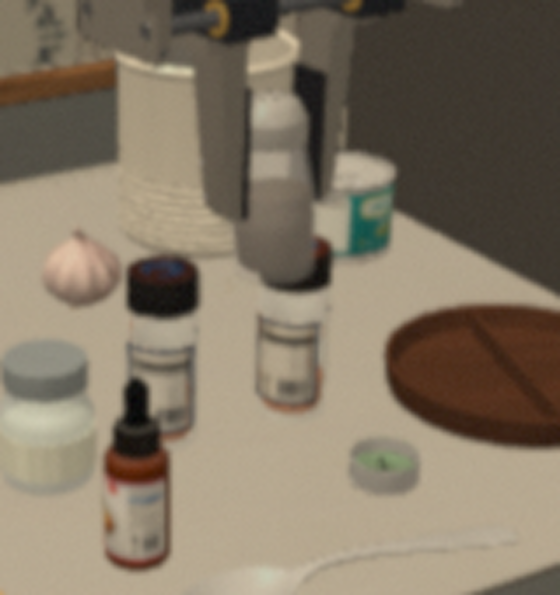

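Held firmly and upright (crop 278,190): it has a narrow waist, which explains the 39 mm.

play_rows --series '[[[-0.1,1,0,0,0,0],[-0.1,2,0,0,0,0],[-0.1,3,0,0,0,0],[-0.1,3.4,0,0,0,0],[-0.1,3.5,0,0,0,0],[-0.1,3,0,0,0,0],[0,2,0,0,0,0],[0,1,0,0,0,0],[0,0.5,0,0,0,0],[0,0,0,0,0,0],[0,0,1,0,0,0],[0,0,2,0,0,0],[0,0,3,0,0,0],[0,0,2.5,0,0,0],[0,0,1.5,0,0,0],[0,0,1,0,0,0],[0,0,0,0,0,0],[0,0,0,0,0,0]]]'

```text
t: 7.2
tcp_pos: [0.4229, 0.1834, 0.0748]
ee_rot: [-0.045, 0.999, -0.0, 0.0]
force: [1.0, 1.1, -0.7]
width: 0.0392
grasp_force: 29.5
```

```bash
python3 go.py .423 .1837 .051 95
```

```text
t 7.2 tcp [0.4229 0.1834 0.0748] w 0.0392 gf 29.521175174019163 q [-0.63  0.39  0.17  2.17 -0.12  0.58  1.29]
turn deg [-0.    0.02  0.16] shift now cm [-0.01  0.03  2.38] shift after turn [-0.01  0.03  2.38]
```

Lower slowly, and stop above the floor to feel contact.

play_rows --series '[[[0,0,0.6,0,0,0],[0,0,0.7,0,0,0],[0,0,0.5,0,0,0],[0,0,0.3,0,0,0],[0,0,0.1,0,0,0],[0,0,0.1,0,0,0],[0,0,0.1,0,0,0],[0,0,0,0,0,0],[0,0,0,0,0,0]]]'

```text
t: 8.1
tcp_pos: [0.4226, 0.1838, 0.0507]
ee_rot: [-0.045, 0.999, 0.0, 0.0]
force: [0.2, 0.7, -1.4]
width: 0.0392
grasp_force: 29.5
```

```bash
python3 - <<'E'
from h import *
p,d=grab_frame("side"); cv2.imwrite("pics/s3.png",cv2.resize(p[140:300,110:290],None,fx=3,fy=3,interpolation=2))
E
python3 go.py .423 .1837 .05 95
```

```text
t 8.15 tcp [0.4226 0.1838 0.0507] w 0.0397 gf 29.5203848562781 q [-0.61  0.44  0.16  2.18 -0.13  0.53  1.3 ]
turn deg [0.01 0.01 0.21] shift now cm [-0.04 -0.02  0.07] shift after turn [-0.04 -0.02  0.07]
```

View pics/s3.png

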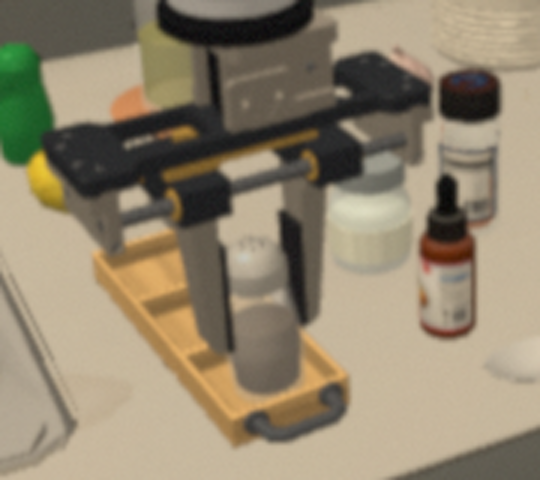

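Shaker stands in the bay by the handle (crop 265,350), clear of the walls. One last fraction down, release, lift.

play_rows --series '[[[0,0,0.05,0,0,0],[0,0,0.05,0,0,0],[0,0,0,0,0,0],[0,0,0,0,0,0]]]'

```text
t: 8.55
tcp_pos: [0.4226, 0.1839, 0.0501]
ee_rot: [-0.045, 0.999, 0.0, 0.0]
force: [-1.3, -0.7, 4.7]
width: 0.0395
grasp_force: 30.0
```

play_rows --series '[[[0,0,0,0,0,0],[0,0,0,0,0,0],[0,0,0,0,0,0],[0,0,0,0,0,0],[0,0,-0.5,0,0,0],[0,0,-1.5,0,0,0],[0,0,-3,0,0,0],[0,0,-4,0,0,0],[0,0,-4,0,0,0],[0,0,-2,0,0,0],[0,0,0,0,0,0],[0,0,0,0,0,0]]]' --grip 100

```text
t: 9.75
tcp_pos: [0.4223, 0.1838, 0.1997]
ee_rot: [-0.046, 0.999, 0.0, 0.0]
force: [0.1, 0.8, 0.5]
width: 0.0558
grasp_force: 0.0
```

```bash
python3 go.py .432 .0655 .2 95;python3 - <<'E'
from h import *
p,d=grab_frame("side"); P=cloud("side",d)
for nm,c in(("salt",(.42,.184)),("drop",(.432,.0655))):
    m=(abs(P[...,0]-c[0])<.035)&(abs(P[...,1]-c[1])<.035)&(P[...,2]>.025);Q=P[m];print(nm,np.percentile(Q,[2,50,98],0).round(3).tolist())
E
```

```text
t 9.75 tcp [0.4223 0.1838 0.1997] w 0.0558 gf 0.0 q [-0.67  0.18  0.21  2.09 -0.05  0.88  1.23]
turn deg [0.03 0.03 0.22] shift now cm [  0.11 -11.87  -0.04] shift after turn [  0.07 -11.87  -0.03]
salt [[0.386, 0.15, 0.035], [0.401, 0.189, 0.324], [0.438, 0.218, 0.412]]
drop [[0.397, 0.053, 0.027], [0.418, 0.073, 0.065], [0.44, 0.1, 0.32]]
```

play_rows --series '[[[0.1,-1,0,0,0,0],[0,-2,0,0,0,0],[0,-3,0,0,0,0],[0,-3,0,0,0,0],[0,-2,0,0,0,0],[0,-0.9,0,0,0,0],[0,0,0,0,0,0],[0,0,1,0,0,0],[0,0,2,0,0,0],[0,0,3,0,0,0],[0,0,3,0,0,0],[0,0,2.5,0,0,0],[0,0,2,0,0,0],[0,0,1.5,0,0,0],[0,0,0.7,0,0,0],[0,0,0.3,0,0,0],[0,0,0,0,0,0],[0,0,0,0,0,0]]]'

```text
t: 11.6
tcp_pos: [0.4328, 0.0655, 0.0401]
ee_rot: [-0.046, 0.999, 0.0, 0.001]
force: [0.0, -0.1, 0.2]
width: 0.0558
grasp_force: 0.0
```

play_rows --series '[[[0,0,0,0,0,0],[0,0,0,0,0,0],[0,0,0,0,0,0],[0,0,0,0,0,0],[0,0,0,0,0,0],[0,0,0,0,0,0],[0,0,0,0,0,0]]]' --grip 215

```text
t: 12.3
tcp_pos: [0.4327, 0.0652, 0.0399]
ee_rot: [-0.045, 0.999, 0.0, 0.0]
force: [-0.9, -0.0, 6.2]
width: 0.0315
grasp_force: 30.0
```

play_rows --series '[[[0,0,-0.5,0,0,0],[0,0,-1.5,0,0,0],[0,0,-3,0,0,0],[0,0,-4,0,0,0],[0,0,-3,0,0,0],[0,0,-1.5,0,0,0],[0,0,-0.5,0,0,0],[0,0,0,0,0,0],[0,0,0,0,0,0]]]'

```text
t: 13.2
tcp_pos: [0.4316, 0.065, 0.1786]
ee_rot: [-0.045, 0.999, -0.0, -0.001]
force: [0.5, -0.3, -0.1]
width: 0.0318
grasp_force: 30.0
```

```bash
python3 go.py .4855 .1895 .18 95
```

```text
t 13.2 tcp [0.4316 0.065  0.1786] w 0.0318 gf 29.991801120486343 q [-0.51  0.17  0.31  2.16 -0.07  0.82  1.51]
turn deg [-0.02 -0.1   0.21] shift now cm [-6.5  11.91 -0.15] shift after turn [-6.46 11.93 -0.14]
```

play_rows --series '[[[-0.5,1,0,0,0,0.2],[-1.1,2,0,0,0,0],[-1.6,3,0,0,0,0],[-1.6,3,0,0,0,0],[-1.1,2,0,0,0,0],[-0.6,0.9,0,0,0,0],[0,0,0,0,0,0],[0,0,1,0,0,0],[0,0,2,0,0,0],[0,0,3,0,0,0],[0,0,2.5,0,0,0],[0,0,2,0,0,0],[0,0,1,0,0,0],[0,0,0.5,0,0,0],[0,0,0,0,0,0],[0,0,0,0,0,0]]]'

```text
t: 14.8
tcp_pos: [0.4873, 0.1894, 0.0603]
ee_rot: [-0.043, 0.999, 0.0, 0.001]
force: [0.1, -0.8, -1.2]
width: 0.0318
grasp_force: 30.0
```

```bash
python3 go.py .4855 .1895 .045 95
```

```text
t 14.8 tcp [0.4873 0.1894 0.0603] w 0.0318 gf 29.99177485522523 q [-0.6   0.5   0.21  2.04 -0.17  0.62  1.38]
turn deg [ 0.03  0.08 -0.02] shift now cm [0.18 0.03 1.53] shift after turn [0.17 0.03 1.53]
```

play_rows --series '[[[0.2,0,0.6,0,0,0],[0,0,0.4,0,0,0],[0,0,0.2,0,0,0],[0,0,0.1,0,0,0],[0,0,0.1,0,0,0],[0,0,0.1,0,0,0],[0,0,0,0,0,0],[0,0,0,0,0,0]]]'

```text
t: 15.6
tcp_pos: [0.4849, 0.1893, 0.0449]
ee_rot: [-0.044, 0.999, 0.0, 0.0]
force: [-0.9, -0.9, 3.7]
width: 0.0315
grasp_force: 30.0
```

play_rows --series '[[[0,0,0,0,0,0],[0,0,0,0,0,0],[0,0,0,0,0,0],[0,0,0,0,0,0],[0,0,0,0,0,0],[0,0,-0.5,0,0,0],[0,0,-1.5,0,0,0],[0,0,-3,0,0,0],[0,0,-4,0,0,0],[0,0,-4,0,0,0],[0,0,-2,0,0,0],[0,0,-0.5,0,0,0],[0,0,0,0,0,0],[0,0,0,0,0,0]]]' --grip 100

```text
t: 17.0
tcp_pos: [0.4838, 0.1889, 0.1983]
ee_rot: [-0.044, 0.999, -0.0, -0.001]
force: [0.3, 0.1, -0.4]
width: 0.0559
grasp_force: 0.0
```

```bash
python3 go.py .5245 -.0868 .2 95
```

```text
t 17.0 tcp [0.4838 0.1889 0.1983] w 0.0559 gf 0.0 q [-0.66  0.28  0.26  1.96 -0.09  0.91  1.31]
turn deg [-0.05 -0.12  0.01] shift now cm [ -1.64 -27.82  -0.15] shift after turn [ -1.65 -27.82  -0.17]
```

play_rows --series '[[[-0.1,-1.5,0,0,0,0],[-0.2,-3,0,0,0,0],[-0.2,-4,0,0,0,0],[-0.2,-4,0,0,0,0],[-0.2,-4,0,0,0,0],[-0.2,-4,0,0,0,0],[-0.2,-3.5,0,0,0,0],[-0.2,-2.3,0,0,0,0],[-0.1,-1.5,0,0,0,0],[0,0,0,0,0,0],[0,0,0,0,0,0],[0,0,0,0,0,0]]]'

```text
t: 18.2
tcp_pos: [0.5244, -0.0854, 0.199]
ee_rot: [-0.044, 0.999, 0.0, -0.001]
force: [0.0, 0.2, 0.1]
width: 0.0555
grasp_force: 0.0
```

```bash
python3 go.py .5245 -.0868 .047 95
python3 - <<'E'
from h import *
p,d=grab_frame("side"); cv2.imwrite("pics/s4.png",p)
E
```

```text
t 18.2 tcp [ 0.5244 -0.0854  0.199 ] w 0.0555 gf 0.0 q [-0.23  0.31  0.4   1.94 -0.15  0.92  1.9 ]
turn deg [ 0.03 -0.07  0.08] shift now cm [-1.00e-02 -1.50e-01  1.52e+01] shift after turn [ 1.00e-02 -1.40e-01  1.52e+01]
```

View pics/s4.png

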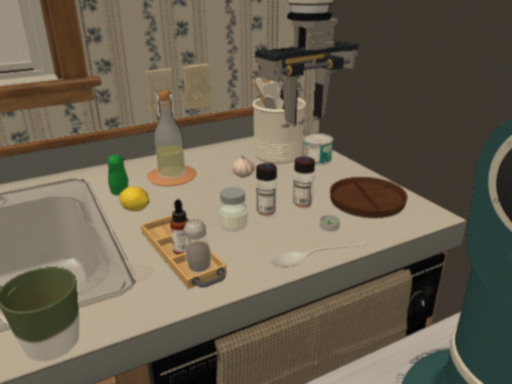

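Shaker (199,247) and dropper (179,226) stand upright in their bays; the gripper hovers over the spice jar (303,182). Descend and grip.

play_rows --series '[[[0,-0.15,1,0,0,0],[0,0,2,0,0,0],[0,0,3,0,0,0],[0,0,3,0,0,0],[0,0,2.5,0,0,0],[0,0,2,0,0,0],[0,0,1,0,0,0],[0,0,0.7,0,0,0],[0,0,0,0,0,0],[0,0,0,0,0,0]]]'

```text
t: 19.25
tcp_pos: [0.5256, -0.0878, 0.0482]
ee_rot: [-0.044, 0.999, -0.0, 0.001]
force: [-0.1, 0.6, 0.9]
width: 0.0559
grasp_force: 0.0
```

play_rows --series '[[[0,0,0,0,0,0],[0,0,0,0,0,0],[0,0,0,0,0,0],[0,0,0,0,0,0],[0,0,0,0,0,0],[0,0,0,0,0,0]]]' --grip 200

```text
t: 19.85
tcp_pos: [0.5256, -0.0879, 0.0483]
ee_rot: [-0.044, 0.999, 0.0, 0.001]
force: [0.4, 0.1, 7.1]
width: 0.0401
grasp_force: 30.0
```

play_rows --series '[[[0,0,-0.5,0,0,0],[0,0,-1.5,0,0,0],[0,0,-3,0,0,0],[0,0,-4,0,0,0],[0,0,-3,0,0,0],[0,0,-1.5,0,0,0],[0,0,-0.5,0,0,0],[0,0,0,0,0,0],[0,0,0,0,0,0]]]'

```text
t: 20.75
tcp_pos: [0.5243, -0.0876, 0.1869]
ee_rot: [-0.044, 0.999, 0.0, -0.001]
force: [0.5, 1.2, -1.3]
width: 0.0407
grasp_force: 30.0
```

```bash
python3 go.py .5512 .1953 .187 95
```

```text
t 20.75 tcp [ 0.5243 -0.0876  0.1869] w 0.0407 gf 29.997636079788208 q [-0.23  0.32  0.4   1.95 -0.16  0.9   1.91]
turn deg [ 0.02 -0.09  0.01] shift now cm [-5.150e+00  2.795e+01 -1.000e-02] shift after turn [-5.150e+00  2.795e+01 -1.000e-02]
```

play_rows --series '[[[-0.3,1.5,0,0,0,0],[-0.6,3,0,0,0,0],[-0.8,4,0,0,0,0],[-0.8,4,0,0,0,0],[-0.8,4,0,0,0,0],[-0.7,4,0,0,0,0],[-0.6,3.5,0,0,0,0],[-0.4,2.4,0,0,0,0],[-0.1,1.5,0,0,0,0],[0,0,0,0,0,0],[0,0,1,0,0,0],[0,0,2,0,0,0],[0,0,3,0,0,0],[0,0,2.5,0,0,0],[0,0,2,0,0,0],[0,0,1,0,0,0],[0,0,0.3,0,0,0],[0,0,0,0,0,0],[0,0,0,0,0,0]]]'

```text
t: 22.65
tcp_pos: [0.5522, 0.1944, 0.0705]
ee_rot: [-0.043, 0.999, 0.0, 0.001]
force: [-0.4, -0.0, -0.8]
width: 0.0405
grasp_force: 30.0
```

```bash
python3 go.py .5512 .1953 .0533 95
```

```text
t 22.65 tcp [0.5522 0.1944 0.0705] w 0.0405 gf 29.99773621559143 q [-0.59  0.57  0.26  1.89 -0.21  0.71  1.44]
turn deg [ 0.03  0.09 -0.02] shift now cm [0.1  0.1  1.72] shift after turn [0.09 0.1  1.72]
```

play_rows --series '[[[0.1,0.1,0.6,0,0,0],[0,0,0.5,0,0,0],[0,0,0.3,0,0,0],[0,0,0.1,0,0,0],[0,0,0.1,0,0,0],[0,0,0.1,0,0,0],[0,0,0,0,0,0],[0,0,0,0,0,0]]]'

```text
t: 23.45
tcp_pos: [0.5505, 0.1955, 0.0534]
ee_rot: [-0.044, 0.999, 0.0, -0.0]
force: [-2.3, -0.2, 5.5]
width: 0.0404
grasp_force: 30.0
```

play_rows --series '[[[0,0,0,0,0,0],[0,0,0,0,0,0],[0,0,0,0,0,0],[0,0,0,0,0,0],[0,0,-0.5,0,0,0],[0,0,-1.5,0,0,0],[0,0,-3,0,0,0],[0,0,-4,0,0,0],[0,0,-4,0,0,0],[0,0,-2,0,0,0],[0,0,0,0,0,0],[0,0,0,0,0,0]]]' --grip 90

```text
t: 24.65
tcp_pos: [0.5503, 0.1955, 0.2033]
ee_rot: [-0.044, 0.999, 0.0, 0.0]
force: [1.0, -0.0, -0.3]
width: 0.0596
grasp_force: 0.0
```

```bash
python3 go.py .531 -.005 .2 -17
```

```text
t 24.65 tcp [0.5503 0.1955 0.2033] w 0.0596 gf 0.0 q [-0.64  0.38  0.31  1.81 -0.14  0.97  1.38]
turn deg [ 8.0000e-02 -0.0000e+00  1.1201e+02] shift now cm [  3.67 -19.81   0.31] shift after turn [-19.74   4.02   0.33]
```

play_rows --series '[[[0.3,-1.5,0,0,0,0],[0.6,-3,0,0,0,0],[0.8,-4,0,0,0,0],[0.8,-4,0,0,0,0],[0.6,-3.5,0,0,0,0],[0.4,-2.5,0,0,0,0],[0.2,-1.3,0,0,0,0],[0,0,0,0,0,0]]]'

```text
t: 25.45
tcp_pos: [0.53, -0.0074, 0.2018]
ee_rot: [-0.042, 0.999, -0.0, -0.001]
force: [-0.2, -0.5, -0.1]
width: 0.0594
grasp_force: 0.0
```

play_rows --series '[[[0,0,0,0,0,4],[0,0,0,0,0,8],[0,0,0,0,0,8],[0,0,0,0,0,8],[0,0,0,0,0,8],[0,0,0,0,0,8],[0,0,0,0,0,8],[0,0,0,0,0,8],[0,0,0,0,0,8],[0,0,0,0,0,8],[0,0,0,0,0,8],[0,0,0,0,0,8],[0,0,0,0,0,8],[0,0,0,0,0,8],[0,0,0,0,0,4],[0,0,0,0,0,0],[0,0,0,0,0,0]]]'

```text
t: 27.15
tcp_pos: [0.5307, -0.0037, 0.2021]
ee_rot: [0.803, 0.596, -0.0, -0.0]
force: [-0.4, -1.0, 0.9]
width: 0.0596
grasp_force: 0.0
```

```bash
python3 go.py .531 -.005 .047 -17
python3 - <<'E'
from h import *
p,d=grab_frame("side"); cv2.imwrite("pics/s5.png",cv2.resize(p[130:300,110:420],None,fx=2.5,fy=2.5,interpolation=2))
E
```

```text
t 27.15 tcp [ 0.5307 -0.0037  0.2021] w 0.0596 gf 0.0 q [-0.69  0.35  0.79  1.96 -0.31  0.95 -0.05]
turn deg [-0.04  0.02  0.23] shift now cm [-0.11  0.08 15.51] shift after turn [-0.12  0.07 15.51]
```

View pics/s5.png

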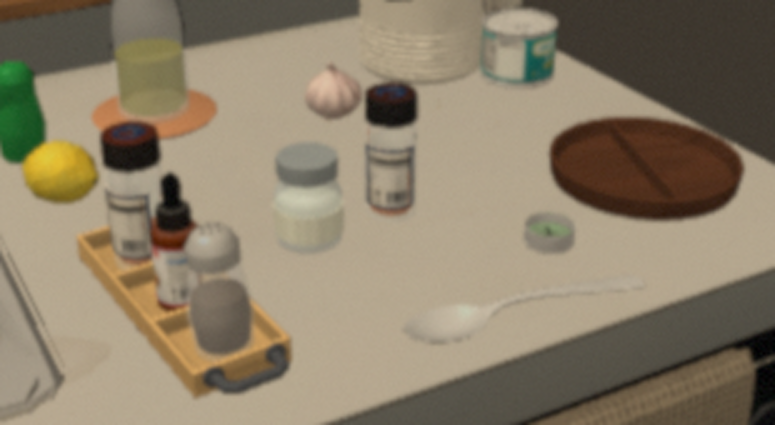

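All three caddy jars are upright in their bays. Now the second spice jar (crop 390,150).

play_rows --series '[[[-0.1,0.1,1,0,0,0],[0,0,2,0,0,0],[0,0,3,0,0,0],[0,0,3,0,0,0],[0,0,2.5,0,0,0],[0,0,2,0,0,0],[0,0,1.3,0,0,0],[0,0,0.7,0,0,0],[0,0,0,0,0,0],[0,0,0,0,0,0]]]'

```text
t: 28.2
tcp_pos: [0.532, -0.0063, 0.0481]
ee_rot: [0.804, 0.595, 0.0, 0.0]
force: [-0.4, -0.2, -0.6]
width: 0.0597
grasp_force: 0.0
```

play_rows --series '[[[0,0,0,0,0,0],[0,0,0,0,0,0],[0,0,0,0,0,0],[0,0,0,0,0,0],[0,0,0,0,0,0],[0,0,0,0,0,0]]]' --grip 200

```text
t: 28.8
tcp_pos: [0.5318, -0.006, 0.0482]
ee_rot: [0.804, 0.595, 0.0, -0.0]
force: [-0.4, 0.4, 6.0]
width: 0.0404
grasp_force: 30.0
```

play_rows --series '[[[0,0,-0.5,0,0,0],[0,0,-1.5,0,0,0],[0,0,-3,0,0,0],[0,0,-3,0,0,0],[0,0,-1.5,0,0,0],[0,0,-0.5,0,0,0],[0,0,0,0,0,0],[0,0,0,0,0,0]]]'

```text
t: 29.6
tcp_pos: [0.5307, -0.006, 0.1467]
ee_rot: [0.804, 0.595, -0.001, -0.0]
force: [-0.1, 0.2, -2.4]
width: 0.0405
grasp_force: 30.0
```

```bash
python3 go.py .4715 -.258 .147 -17
```

```text
t 29.6 tcp [ 0.5307 -0.006   0.1467] w 0.0405 gf 29.997742474079132 q [-0.64  0.44  0.74  2.   -0.39  0.85  0.02]
turn deg [-0.09  0.03  0.03] shift now cm [-2.583e+01  1.690e+00 -2.000e-02] shift after turn [-25.83   1.71  -0.03]
```

play_rows --series '[[[-1.5,0.1,0,0,0,0],[-3,0.2,0,0,0,0],[-4,0.3,0,0,0,0],[-4,0.3,0,0,0,0],[-4,0.3,0,0,0,0],[-4,0.2,0,0,0,0],[-3,0.2,0,0,0,0],[-1.5,0.1,0,0,0,0],[-0.8,0,0,0,0,0],[0,0,0,0,0,0],[0,0,1,0,0,0],[0,0,2,0,0,0],[0,0,2.2,0,0,0],[0,0,1.5,0,0,0],[0,0,1,0,0,0],[0,0,0,0,0,0],[0,0,0,0,0,0]]]'

```text
t: 31.3
tcp_pos: [0.4726, -0.258, 0.0708]
ee_rot: [0.804, 0.595, 0.0, 0.0]
force: [-0.5, 0.5, -1.7]
width: 0.0401
grasp_force: 30.0
```

```bash
python3 go.py .4715 -.258 .0532 -17
```

```text
t 31.3 tcp [ 0.4726 -0.258   0.0708] w 0.0401 gf 29.99777376651764 q [-0.08  0.58  0.67  2.02 -0.53  0.72  0.62]
turn deg [0.02 0.01 0.02] shift now cm [-0.03 -0.11  1.76] shift after turn [-0.03 -0.11  1.76]
```

play_rows --series '[[[0,-0.1,0.6,0,0,0],[0,0,0.5,0,0,0],[0,0,0.3,0,0,0],[0,0,0.1,0,0,0],[0,0,0.1,0,0,0],[0,0,0.1,0,0,0],[0,0,0,0,0,0],[0,0,0,0,0,0]]]'

```text
t: 32.1
tcp_pos: [0.4715, -0.2577, 0.0537]
ee_rot: [0.804, 0.595, 0.0, 0.0]
force: [0.9, -0.8, -1.2]
width: 0.0404
grasp_force: 30.0
```

play_rows --series '[[[0,0,0.05,0,0,0],[0,0,0.05,0,0,0],[0,0,0,0,0,0],[0,0,0,0,0,0]]]'

```text
t: 32.5
tcp_pos: [0.4715, -0.2577, 0.0532]
ee_rot: [0.804, 0.595, 0.0, -0.0]
force: [-1.3, 0.2, 5.0]
width: 0.0406
grasp_force: 30.0
```

play_rows --series '[[[0,0,0,0,0,0],[0,0,0,0,0,0],[0,0,0,0,0,0],[0,0,0,0,0,0],[0,0,-0.5,0,0,0],[0,0,-1.5,0,0,0],[0,0,-3,0,0,0],[0,0,-4,0,0,0],[0,0,-3,0,0,0],[0,0,-1,0,0,0],[0,0,0,0,0,0],[0,0,0,0,0,0]]]' --grip 60

```text
t: 33.7
tcp_pos: [0.471, -0.2571, 0.1821]
ee_rot: [0.804, 0.595, -0.0, -0.0]
force: [0.1, -0.7, 0.1]
width: 0.0702
grasp_force: 0.0
```

```bash
python3 go.py .5255 .0704 .18 -17
```

```text
t 33.7 tcp [ 0.471  -0.2571  0.1821] w 0.0702 gf 0.0 q [-0.2   0.41  0.81  1.96 -0.36  0.93  0.49]
turn deg [-0.04 -0.03  0.03] shift now cm [32.91 -4.35  0.23] shift after turn [32.91 -4.36  0.21]
```

play_rows --series '[[[1.5,-0.2,0,0,0,0],[3,-0.4,0,0,0,0],[4,-0.5,0,0,0,0],[4,-0.5,0,0,0,0],[4,-0.5,0,0,0,0],[4,-0.5,0,0,0,0],[4,-0.5,0,0,0,0],[4,-0.5,0,0,0,0],[2.5,-0.4,0,0,0,0],[1.4,-0.2,0,0,0,0],[0.5,-0.1,0,0,0,0],[0,0,0,0,0,0],[0,0,0,0,0,0],[0,0,0,0,0,0]]]'

```text
t: 35.1
tcp_pos: [0.5263, 0.0679, 0.1826]
ee_rot: [0.805, 0.594, -0.0, 0.0]
force: [-0.2, 0.1, 0.7]
width: 0.0704
grasp_force: 0.0
```

```bash
python3 go.py .5255 .0704 .037 -17
python3 - <<'E'
from h import *
p,d=grab_frame("side"); clusters(cloud("side",d)); cv2.imwrite("pics/s6.png",cv2.resize(p[130:300,110:420],None,fx=2.5,fy=2.5,interpolation=2))
E
```

```text
t 35.1 tcp [0.5263 0.0679 0.1826] w 0.0704 gf 0.0 q [-0.8   0.38  0.75  1.97 -0.32  0.91 -0.18]
turn deg [ 0.    0.01 -0.14] shift now cm [ 0.22 -0.15 14.56] shift after turn [ 0.21 -0.15 14.56]
px [387. 169.] n 845 top 0.109 mid [ 0.4647 -0.2558] wid [0.033 0.037] mean [ 0.4621 -0.2521]
px [179. 222.] n 2537 top 0.104 mid [0.4864 0.1955] wid [0.15  0.038] mean [0.5134 0.1944]
px [233. 203.] n 739 top 0.072 mid [0.5212 0.0708] wid [0.042 0.041] mean [0.5167 0.0721]
```

View pics/s6.png

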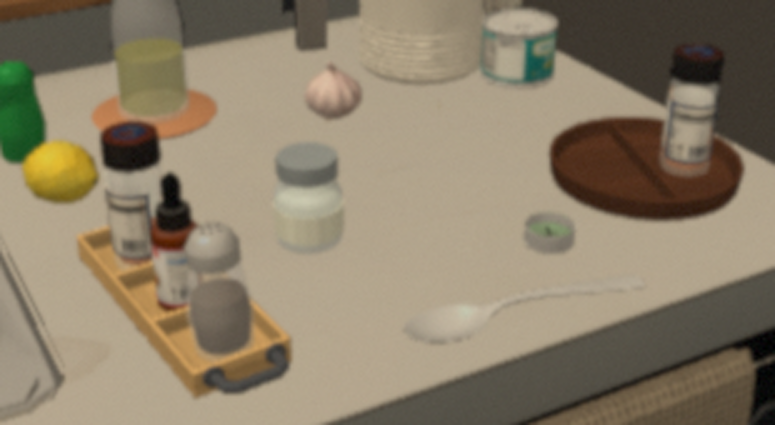

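Spice jar upright in the right side of the dish (crop 690,120); the tea light is unmoved. Next is the squat jar (crop 308,200).

play_rows --series '[[[0.2,-0.15,1,0,0,0],[0,0,2,0,0,0],[0,0,3,0,0,0],[0,0,3,0,0,0],[0,0,2.5,0,0,0],[0,0,1.6,0,0,0],[0,0,1,0,0,0],[0,0,0.4,0,0,0],[0,0,0,0,0,0],[0,0,0,0,0,0]]]'

```text
t: 36.15
tcp_pos: [0.5263, 0.072, 0.0384]
ee_rot: [0.804, 0.595, 0.001, 0.0]
force: [-0.7, 0.4, -0.6]
width: 0.0702
grasp_force: 0.0
```

play_rows --series '[[[0,0,0,0,0,0],[0,0,0,0,0,0],[0,0,0,0,0,0],[0,0,0,0,0,0],[0,0,0,0,0,0],[0,0,0,0,0,0]]]' --grip 170

```text
t: 36.75
tcp_pos: [0.526, 0.0721, 0.0381]
ee_rot: [0.804, 0.595, 0.0, 0.0]
force: [-0.7, 0.6, 6.0]
width: 0.0507
grasp_force: 30.0
```

play_rows --series '[[[0,0,-0.5,0,0,0],[0,0,-1.5,0,0,0],[0,0,-3,0,0,0],[0,0,-3,0,0,0],[0,0,-1.5,0,0,0],[0,0,-0.5,0,0,0],[0,0,0,0,0,0],[0,0,0,0,0,0]]]'

```text
t: 37.55
tcp_pos: [0.5247, 0.072, 0.1367]
ee_rot: [0.804, 0.595, -0.001, -0.0]
force: [0.9, -0.5, -2.4]
width: 0.0508
grasp_force: 30.0
```

```bash
python3 go.py .4935 -.186 .137 -17
```

```text
t 37.55 tcp [0.5247 0.072  0.1367] w 0.0508 gf 29.999539099662798 q [-0.76  0.45  0.71  2.01 -0.39  0.83 -0.13]
turn deg [-0.09  0.05  0.03] shift now cm [-2.559e+01  4.550e+00 -2.000e-02] shift after turn [-25.59   4.56  -0.03]
```

Place TCP at z ≈ 0.0432.

play_rows --series '[[[-1.5,0.3,0,0,0,0],[-3,0.5,0,0,0,0],[-4,0.7,0,0,0,0],[-4,0.7,0,0,0,0],[-4,0.7,0,0,0,0],[-4,0.7,0,0,0,0],[-3,0.5,0,0,0,0],[-1.5,0.3,0,0,0,0],[-0.6,0.1,0,0,0,0],[0,0,0,0,0,0],[0,0,1,0,0,0],[0,0,2,0,0,0],[0,0,2.2,0,0,0],[0,0,1.5,0,0,0],[0,0,1,0,0,0],[0,0,0,0,0,0],[0,0,0,0,0,0]]]'

```text
t: 39.25
tcp_pos: [0.4941, -0.1861, 0.0608]
ee_rot: [0.804, 0.595, 0.0, 0.0]
force: [0.3, 0.4, -1.7]
width: 0.0507
grasp_force: 30.0
```

```bash
python3 go.py .4935 -.186 .0432 -17
```

```text
t 39.25 tcp [ 0.4941 -0.1861  0.0608] w 0.0507 gf 29.999540210701525 q [-0.2   0.57  0.64  2.05 -0.53  0.69  0.48]
turn deg [0.02 0.01 0.02] shift now cm [-0.01 -0.06  1.76] shift after turn [-0.01 -0.06  1.76]
```

play_rows --series '[[[0,0,0.6,0,0,0],[0,0,0.5,0,0,0],[0,0,0.3,0,0,0],[0,0,0.1,0,0,0],[0,0,0.1,0,0,0],[0,0,0.1,0,0,0],[0,0,0.05,0,0,0],[0,0,0.05,0,0,0],[0,0,0,0,0,0],[0,0,0,0,0,0]]]'

```text
t: 40.25
tcp_pos: [0.4939, -0.1861, 0.0431]
ee_rot: [0.804, 0.595, 0.0, -0.0]
force: [-1.2, 1.2, 6.2]
width: 0.0513
grasp_force: 30.0
```

play_rows --series '[[[0,0,0,0,0,0],[0,0,0,0,0,0],[0,0,0,0,0,0],[0,0,0,0,0,0],[0,0,0,0,0,0],[0,0,-0.5,0,0,0],[0,0,-1.5,0,0,0],[0,0,-3,0,0,0],[0,0,-4,0,0,0],[0,0,-4,0,0,0],[0,0,-3,0,0,0],[0,0,-1,0,0,0],[0,0,0,0,0,0],[0,0,0,0,0,0]]]' --grip 60

```text
t: 41.65
tcp_pos: [0.4932, -0.1855, 0.2119]
ee_rot: [0.804, 0.595, -0.0, -0.001]
force: [-0.0, 0.7, -0.2]
width: 0.0702
grasp_force: 0.0
```

Run:
```python
from h import *
p,d=grab_frame("side"); clusters(cloud("side",d)); cv2.imwrite("pics/s7.png",cv2.resize(p[130:300,110:420],None,fx=2.5,fy=2.5,interpolation=2))
print(get_obs()["force"],get_obs()["width"])
```

```text
px [387. 168.] n 838 top 0.109 mid [ 0.4651 -0.2559] wid [0.034 0.036] mean [ 0.4621 -0.2521]
px [353. 180.] n 679 top 0.076 mid [ 0.4875 -0.1866] wid [0.042 0.042] mean [ 0.4839 -0.1836]
px [179. 222.] n 2540 top 0.103 mid [0.4856 0.1952] wid [0.15  0.038] mean [0.5113 0.1944]
[-0.21899597  0.35888701  0.17083974] 0.0701605904074932
```

View pics/s7.png

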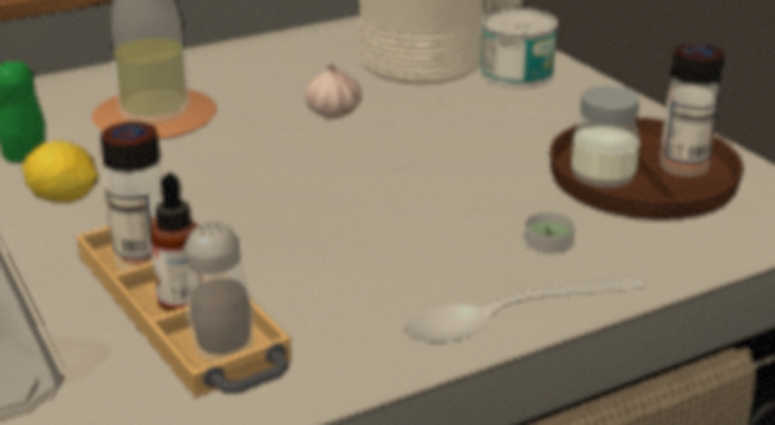

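All five jars stand upright: the caddy holds shaker, dropper and spice jar, and the dish has the squat jar (605,140) and spice jar (690,120) on either side of the divider. The tea light is unmoved.

```bash
python3 -c "
from workcell import *
print(close_job())"
```

```text
the job is handed in; nothing more can be done
None
```

Both kits are made up and the job is handed in at about 42 s: all five jars stand upright in their places, and the tea light was left where it was.

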